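# Turn the marking press's dial and load the round beaker

## Task

Turn the dial plate of the marking press until its large round nest faces the fixed pin at the loading point. Then stand the round brass beaker upright in that nest, all the way down on the plate, and leave the nest facing the pin.

Things in the scene. Friction and masses are not known exactly. Their poses are not given: they have to be found in the camera images.
- beaker_mid (a point): Round brass beaker: straight-sided open cup, 46 mm in diameter, 70 mm tall, wall 3 mm, about 0.16 kg, standing upright on the bench. This point is its centre, on the axis, 35 mm above its underside; z is its axis, towards the mouth. A square brass box as tall and a low wide brass dish stand near it.
- dial (a joint): Turn of the dial plate about its upright axis, rad: 0 when the large round nest is at the loading point, growing anticlockwise seen from above; free from -3.1 to 3.1. A level aluminium disc, 260 mm in diameter, its top 48 mm above the bench. It turns easily (about 2 N at the knob) and stays where left.
- round_nest (a point): Floor centre of the large round nest on the dial plate, 80 mm from the dial's axis: a dark steel ring 8 mm high, 72 mm inside and 82 mm outside diameter; its floor is the plate's top. x points outward from the axis, z up. The other nests, a quarter turn apart, are a square, a small round and a narrow oblong one.
- knob (a point): Upright black knob for turning the dial: a cylinder 22 mm in diameter, 42 mm tall, on a thin stem, its top 60 mm above the plate; it can slip round in the fingers. This point is its centre, 21 mm below its top. It is fixed to the plate 110 mm from the dial's axis, 45 degrees anticlockwise from the large round nest.
- loading_point (a point): Loading point, fixed to the press: where the large round nest's centre must come, at the height of the plate's top. x points level outward from the dial's axis (80 mm behind, along -x) to an upright steel pin, 10 mm thick, 75 mm further out, on a tongue; z up. The press column, 265 mm tall, stands on the opposite side.
There are look-alikes about, which are no part of the job. Leave any purple look-alike of the part that bears beaker_mid alone.

How it is judged:
By the outcome, as a careful person would: the job done as asked, in the order asked, and still so for the second after the job is handed in, with the robot touching nothing.
It also fails if it takes over 48 s, if anything falls off the work surface, if the arm or the gripper's body presses on something with over 40 N, if the wrist force passes 120 N, or if a joint passes its speed limit or range.

## Robot

A 6-joint arm with a two-finger parallel gripper is mounted at the origin on the work surface. World frame = base frame: x ahead of the robot, y to its left, z up, the work surface at z = 0. Lengths are in mm, angles in rad, forces in N, time in s.
With the tool pointing down it reaches from about 350 to 975 mm from the base axis. Payload 7.1 kg.
Tool frame: the origin (TCP) lies at the very end of the fingers, on their centre line; the grasp point (between the pads) lies 19 mm behind it (env.pinch_z is the distance from the TCP to the grasp point, in mm); z points along the fingers, y is the line along which they close (so a half turn about z gives the same grasp; the last joint's range is limited). The gripper opens to 88 mm and grips with 3 to 60 N. Pads are 20 mm wide; open, the fingers measure 115 mm over their backs; the gripper's body (75 mm by 178 mm) begins 61 mm behind the grasp point.
Start: joints at [1.149, 0.423, 1.63, -0, 1.089, -0.019], TCP at [244.965, 574.976, 222.675] pointing down, gripper open.
Joint ranges: [-3, 3], [-0.9, 2.11], [0.09, 2.58], [-1.31, 4.45], [0.11, 2.69], [-2.54, 2.54]. Speed limits (rad/s): [2.39, 2.39, 3.01, 3.14, 3.14, 3.14].

## Interface

Orientations are given as a rotation vector (axis times angle).
In Python, from station import env, imaging gives the robot as it stands.
- The arm moves only by the tool play_rows, never from a script. Its argument "increments" is a list of rows, each an object of numbers: "tx", "ty", "tz": the shift along the tool's x, y, z in mm; "yaw": the turn about the tool's z in rad; "fingers": the opening, from 0 (shut) to 1 (fully open). A call has 1 to 5 rows; each row is the pose to reach, as a shift and turn from the pose commanded when the call began, along the tool's axes at that moment; what a row does not reach only later rows make up. A row lasts 1/12 s, in which the tool goes at most 41.7 mm and 7.16 degrees, less where a joint would pass 70% of its speed; a pose out of reach is approached as far as the arm can. A call with a gripper value outside its range is refused whole. The fingers move at their own pace and stop on an object; the grip force is fixed at half the most. Time passes only in rows, so rows that repeat a pose let the fingers close. It gives the time, the measured TCP pose, the force, the opening and the grip force at its end, in the units of the state.
- env.observe(): the state, without advancing time (a new reading comes with each control period).
- imaging.camera(name): name is "scene" or "top" or "wrist"; returns a dict with "frame" (480x640x3 uint8, red, green, blue), "camera_matrix" (3x3 intrinsics, pixels), "k1" (the pictures are not rectified: a ray, as slopes to the right and down, at radius r is drawn at 1 + k1 r^2 times it, then the intrinsics apply), "rvec" (rotation vector, rad) and "tvec" (3), from world to camera coordinates, as OpenCV has them. Camera axes: x right, y down, z forward; pixel columns grow to the right and rows downward; lengths in mm; the calibration is good to about 2 mm. A picture is of the moment at which its call begins. There is no depth.
- env.sign_off(): hands the job in; it is judged then, once.
The state is a dict: "clock": time; "joint_pos": joint angles; "dq": joint speeds; "joint_torque": joint torques, N m; "position": TCP position; "orientation": TCP orientation; "wrist_force": force on the tool from outside, world axes, zero at the start; "wrist_torque": the same for the moment, N m; "width": finger opening in mm; "gripper_force": force on a finger pad.
Only numpy, scipy, OpenCV 4.12 (cv2) and the standard library are available. Lean on these libraries where they do the work, as an engineer would, in place of code of your own. Each camera call takes 0.05 s, during which the arm holds its last target. There are 200 camera calls.

## Working session

There is one attempt and no reset: what is moved stays moved. The work goes in short steps, Python scripts to look and compute and a tool call to move; the robot and the scene stay as the last step left them, time stands still between calls to the robot, and variables do not carry over. Pictures are saved under pics/ and viewed, at most 10 in all, crops included, and the job is handed in when it is done.

Besides the shell and the picture viewer there is one more tool, called after "Call:" by a JSON object that holds its "fn" and its "kwargs", one argument or row to a line. play_rows: Moves the arm, as the interface text tells. Its arguments: {"type":"object","properties":{"increments":{"type":"array","items":{"type":"object","properties":{"tx":{"type":"number"},"ty":{"type":"number"},"tz":{"type":"number"},"yaw":{"type":"number"},"fingers":{"type":"number"}}}}},"required":["increments"]}

```bash
mkdir -p pics; cat > h.py <<'E'
import numpy as np, cv2
from station import env, imaging
def cam(n):
    c=imaging.camera(n); c["R"]=cv2.Rodrigues(np.array(c["rvec"],float))[0]; c["t"]=np.array(c["tvec"],float).ravel()
    c["K"]=np.array(c["camera_matrix"],float); c["D"]=np.array([c["k1"],0,0,0,0.]); return c
def save(c,n): cv2.imwrite(f"pics/{n}.png",c["frame"][:,:,::-1])
def onplane(c,uv,z):
    p=cv2.undistortPoints(np.array(uv,float).reshape(-1,1,2),c["K"],c["D"]).reshape(-1,2)
    d=np.c_[p,np.ones(len(p))]@c["R"]; o=-c["R"].T@c["t"]
    return o+d*((z-o[2])/d[:,2])[:,None]
def proj(c,P): return cv2.projectPoints(np.array(P,float).reshape(-1,1,3),c["R"],c["t"],c["K"],c["D"])[0].reshape(-1,2)
E
python3 - <<'E'
from h import *
for n in("top","scene"):
    c=cam(n); save(c,n+"0"); print(n,-c["R"].T@c["t"],c["K"][0,0])
print(env.observe(), env.pinch_z)
E
```

```text
top [397.50780407  90.55934062 874.43739111] 556.6766858614936
scene [926.94973848 357.92806853 729.93894321] 531.9947153608241
{'clock': 0.1, 'joint_pos': array([ 1.14900056e+00,  4.23751719e-01,  1.63060115e+00, -2.60767466e-05,
        1.08860745e+00, -1.89779705e-02]), 'dq': array([-0.00115259, -0.00050703, -0.00202604,  0.00039943,  0.00152989,
       -0.00038915]), 'joint_torque': array([ 1.85474014e-04, -5.45614743e+01, -2.74323785e+01,  6.44918089e-02,
        1.87980506e-02, -6.81301799e-05]), 'position': array([244.77296801, 574.53111509, 221.99224657]), 'orientation': array([-6.28401361e-01, -3.07781982e+00,  2.10410590e-03]), 'wrist_force': array([ 0.36709021,  0.22640666, -0.30711854]), 'wrist_torque': array([-0.02437709, -0.02569305, -0.00585563]), 'gripper_force': 0.0, 'width': 87.93600280867638} 18.700000000000003
```

View pics/top0.png

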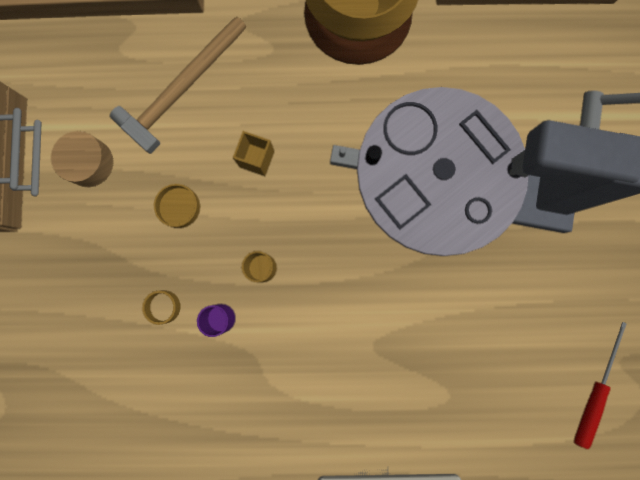

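View pics/scene0.png

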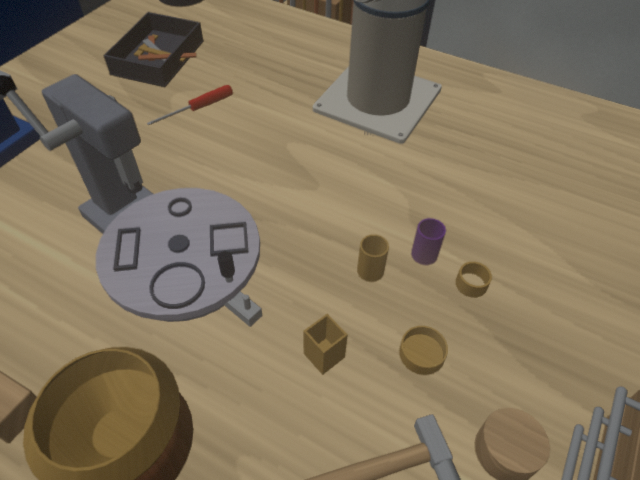

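The top view shows the dial hub at about (444,169), the large nest at (410,128), the knob at (374,155) and the pin at about (342,154). The beaker's mouth is near (259,267), with a purple look-alike at (216,320). The box is at (254,153), and the low dish and ring are on the left.

```bash
python3 - <<'E'
from h import *
c=cam("top"); s=cam("scene")
np.set_printoptions(precision=1,suppress=True)
f=c["frame"]; hsv=cv2.cvtColor(f,cv2.COLOR_RGB2HSV)
def blobs(m,minA):
    for q in cv2.findContours(m,cv2.RETR_LIST,cv2.CHAIN_APPROX_NONE)[0]:
        if cv2.contourArea(q)>minA: yield q
dark=(hsv[...,2]<105).astype(np.uint8); roi=np.zeros_like(dark); roi[80:262,325:535]=1
for q in blobs(dark*roi,40):
    e=cv2.fitEllipse(q); print("dark",np.array(e[0]),np.array(e[1]),onplane(c,[e[0]],48)[0],onplane(c,[e[0]],108)[0])
# plate outline
m=((hsv[...,1]<45)&(hsv[...,2]>110)).astype(np.uint8)*roi
m=cv2.morphologyEx(m,cv2.MORPH_OPEN,np.ones((5,5)))
q=max(blobs(m,500),key=cv2.contourArea); 
P=onplane(c,q.reshape(-1,2),48)[:,:2]
A=np.c_[P,np.ones(len(P))]
for _ in range(8):
    x=np.linalg.lstsq(A,(P**2).sum(1),rcond=None)[0]; cen=x[:2]/2; r=np.sqrt(x[2]+cen@cen)
    k=abs(np.hypot(*(P-cen).T)-r)<4; P=P[k] if k.sum()>50 else P; A=np.c_[P,np.ones(len(P))]
print("plate",cen,r,len(P))
for n,p,z in [("pinbase",(342,158),48),("beaker rim",(259,267),70),("knob",(374,155),108),("box",(254,150),70)]:
    print(n,onplane(c,[p],z)[0])
print("scene beaker", onplane(s,[(373,246)],70), onplane(s,[(239,303)],38))
for im,(u0,v0,u1,v1),n in [(f,(320,75,540,260),"d1"),(f,(140,230,300,350),"b1"),(s["frame"],(90,180,280,330),"s1")]:
    cv2.imwrite(f"pics/{n}.png",cv2.resize(im[v0:v1,u0:u1,::-1],None,fx=3.6,fy=3.2,interpolation=cv2.INTER_CUBIC) if n!="b1" else cv2.resize(im[v0:v1,u0:u1,::-1],None,fx=5,fy=5))
E
```

```text
dark [477.8 210.1] [18.9 20.7] [ 505.  -141.1   48. ] [ 497.2 -124.3  108. ]
dark [477.9 210.1] [25.8 26.4] [ 505.  -141.1   48. ] [ 497.2 -124.3  108. ]
dark [483.8 131.1] [218.3 282.4] [ 626.1 -156.3   48. ] [ 609.5 -138.3  108. ]
dark [402.5 201.6] [38.5 39.7] [519.9 -28.5  48. ] [511.  -19.9 108. ]
dark [402.4 201.4] [46.8 47.7] [520.3 -28.4  48. ] [511.3 -19.8 108. ]
dark [345.5 165. ] [15.3 25.5] [577.3  55.6  48. ] [564.3  58.1 108. ]
dark [443.6 168.6] [21.5 22.3] [569.1 -92.4  48. ] [556.6 -79.1 108. ]
dark [373.  154.7] [15.5 20.8] [592.4  13.7  48. ] [578.3  19.2 108. ]
dark [523.4 179.2] [ 27.1 100.7] [ 550.8 -212.5   48. ] [ 539.7 -190.5  108. ]
dark [484.  136.4] [15.6 60.8] [ 617.8 -156.1   48. ] [ 601.9 -138.2  108. ]
dark [484.3 136.7] [26.5 66.1] [ 617.4 -156.6   48. ] [ 601.5 -138.7  108. ]
dark [409.7 128.3] [45.6 47.6] [632.4 -43.3  48. ] [615.4 -33.6 108. ]
dark [409.9 128.1] [52.4 53.8] [632.7 -43.8  48. ] [615.6 -34.  108. ]
plate [560.8 -92.2] 120.74974472224352 88
pinbase [588.2  60.6  48. ]
beaker rim [425.1 184.8  70. ]
knob [577.8  17.8 108. ]
box [597.8 191.2  70. ]
scene beaker [[429.8 190.   70. ]] [[606.6  53.6  38. ]]
```

View pics/d1.png

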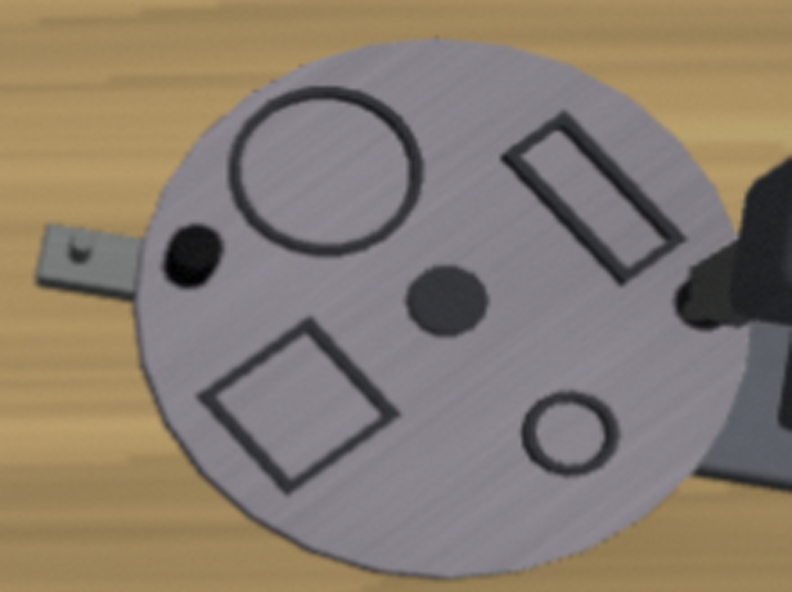

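View pics/b1.png

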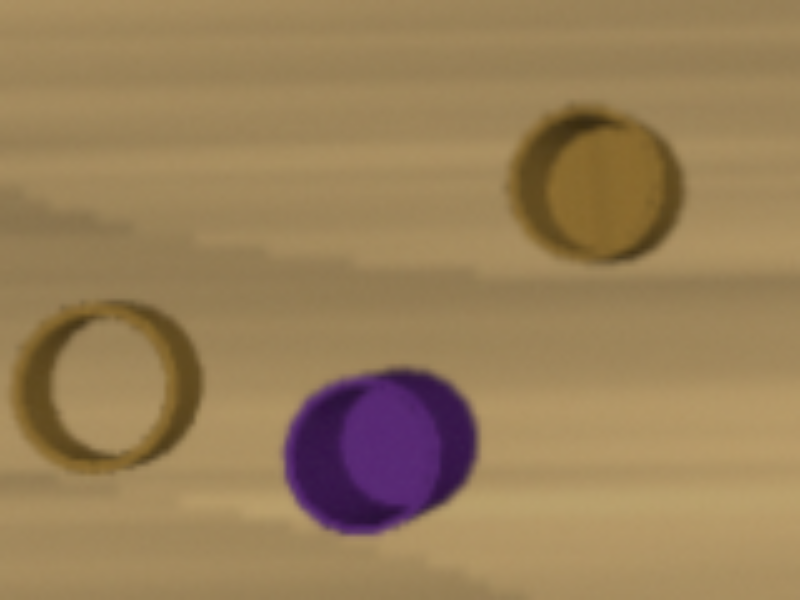

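The first crop puts the pin at about (342,152) in the full frame, on its tongue, with the nest ring, knob and ram clear of one another. The second crop puts the beaker's rim at about (257.5,266.5). The open ring and the purple cup are separate from it. Next I'll look at the pin in the scene crop and work out the move to the knob.

```bash
cat >> h.py <<'E'
def go(x,y,z,az):
    "shift in tool axes to reach TCP x,y,z with tool y at azimuth az (deg, mod 180)"
    s=env.observe(); R=cv2.Rodrigues(np.array(s["orientation"],float))[0]; p=np.array(s["position"])
    d=R.T@(np.array([x,y,z])-p); a=np.degrees(np.arctan2(R[1,1],R[0,1])); da=(az-a+90)%180-90
    print("t",d.round(1),"yaw",round(-np.radians(da),3),"az",round(a,1),"at",p.round(1),"clk",s["clock"],"w",round(s["width"],1))
def tri(c1,p1,c2,p2):
    o=[];D=[]
    for c,p in((c1,p1),(c2,p2)):
        a=onplane(c,[p],0)[0]; b=-c["R"].T@c["t"]; d=(a-b)/np.linalg.norm(a-b); o.append(b);D.append(d)
    M=sum(np.eye(3)-np.outer(d,d) for d in D); v=sum((np.eye(3)-np.outer(d,d))@b for d,b in zip(D,o))
    x=np.linalg.solve(M,v); return x,[float(np.linalg.norm((np.eye(3)-np.outer(d,d))@(x-b))) for d,b in zip(D,o)]
E
python3 - <<'E'
from h import *
c=cam("top"); s=cam("scene")
a=cv2.resize(c["frame"][135:185,320:400,::-1],(640,400),interpolation=cv2.INTER_CUBIC)[:,:,:]
b=cv2.resize(s["frame"][270:330,210:290,::-1],(480,360),interpolation=cv2.INTER_CUBIC)
o=np.zeros((600,800,3),np.uint8); o[:300,:480]=cv2.resize(a,(480,300)); 
o[300:,:400]=cv2.resize(b,(400,300)); o[300:,400:]=cv2.resize(s["frame"][225:285,335:415,::-1],(400,300))
cv2.imwrite("pics/p2.png",o)
go(583.5,17,160,-8)
E
```

```text
t [-530.2 -380.4   62.6] yaw 1.308 az 66.9 at [244.9 574.8 222.4] clk 0.3 w 87.6
```

View pics/p2.png

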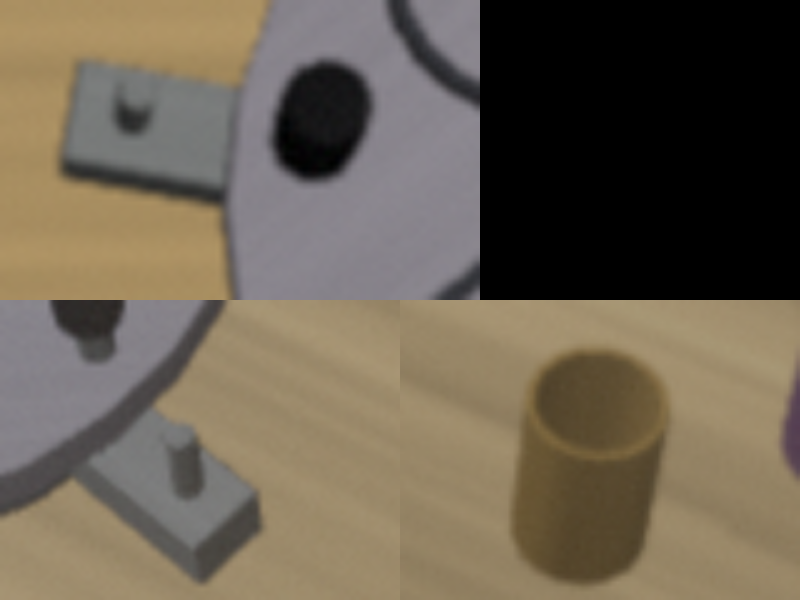

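The pin top is at about (342,150.3) in top and (246.2,297.4) in scene, and its base at (342.2,155.3) and (247.8,308.6). The beaker's rim centre is at about (374.6,245.8) in scene.

```bash
python3 - <<'E'
from h import *
c=cam("top"); s=cam("scene")
np.set_printoptions(precision=1,suppress=True)
for n,p,q in[("pintop",(342,150.3),(246.2,297.4)),("pinbase",(342.2,155.3),(247.8,308.6)),("rim",(257.4,266.6),(374.6,245.8))]:
    x,e=tri(c,p,s,q); print(n,x,e, np.hypot(*(x[:2]-[569,-92.4])),np.degrees(np.arctan2(x[1]+92.4,x[0]-569)))
E
```

```text
pintop [599.1  61.4  49.7] [1.1091274017796335, 1.1091274017796637] 156.73272673863914 78.93527003195697
pinbase [599.   60.4  16.7] [1.480343302697258, 1.4803433026972637] 155.71201928731082 78.90675103390448
rim [425.1 189.2  64.9] [1.7026605338703733, 1.7026605338703462] 316.2463751116809 117.05985968646176
```

Call:
{"fn": "play_rows", "kwargs": {
  "increments": [
    {"tx": -40,"ty": -28,"tz": 0,"yaw": 0.12,"fingers": 1},
    {"tx": -80,"ty": -56,"tz": 0,"yaw": 0.24},
    {"tx": -120,"ty": -84,"yaw": 0.36},
    {"tx": -160,"ty": -112,"yaw": 0.48},
    {"tx": -200,"ty": -140,"yaw": 0.6}
  ]
}}

```text
$.increments[1]: bad value
```

Call:
{"fn": "play_rows", "kwargs": {
  "increments": [
    {"tx": -33,"ty": -24,"tz": 0,"yaw": 0.1,"fingers": 1},
    {"tx": -66,"ty": -48,"tz": 0,"yaw": 0.2,"fingers": 1},
    {"tx": -100,"ty": -72,"tz": 0,"yaw": 0.3,"fingers": 1},
    {"tx": -133,"ty": -96,"tz": 0,"yaw": 0.4,"fingers": 1},
    {"tx": -166,"ty": -120,"tz": 0,"yaw": 0.5,"fingers": 1}
  ]
}}

```text
clock: 0.82
position: [351.2, 397.9, 222.8]
orientation: [1.376, 2.824, 0.0]
wrist_force: [0.1, 0.3, 0.1]
width: 87.8
gripper_force: 0.0
```

```bash
python3 -c "
from h import *
go(583.5,17,160,-8)"
```

```text
t [-443.2  -51.6   62.8] yaw 0.803 az 38.0 at [351.2 397.9 222.8] clk 0.8167 w 87.8
```

Call:
{"fn": "play_rows", "kwargs": {
  "increments": [
    {"tx": -40,"ty": -5,"tz": 6,"yaw": 0.08,"fingers": 1},
    {"tx": -80,"ty": -10,"tz": 12,"yaw": 0.16,"fingers": 1},
    {"tx": -120,"ty": -15,"tz": 18,"yaw": 0.24,"fingers": 1},
    {"tx": -160,"ty": -20,"tz": 24,"yaw": 0.32,"fingers": 1},
    {"tx": -200,"ty": -25,"tz": 30,"yaw": 0.4,"fingers": 1}
  ]
}}

```text
clock: 1.23
position: [455.7, 225.3, 192.7]
orientation: [1.909, 2.494, 0.001]
wrist_force: [1.4, 0.5, 0.7]
width: 88.0
gripper_force: 0.0
```

```bash
python3 -c "
from h import *
go(583.5,17,160,-8)"
```

```text
t [-234.4   69.    32.7] yaw 0.404 az 15.1 at [455.7 225.3 192.7] clk 1.2333 w 88.0
```

Call:
{"fn": "play_rows", "kwargs": {
  "increments": [
    {"tx": -40,"ty": 12,"tz": 5,"yaw": 0.08,"fingers": 1},
    {"tx": -80,"ty": 24,"tz": 10,"yaw": 0.16,"fingers": 1},
    {"tx": -120,"ty": 36,"tz": 15,"yaw": 0.24,"fingers": 1},
    {"tx": -160,"ty": 48,"tz": 20,"yaw": 0.32,"fingers": 1},
    {"tx": -195,"ty": 58,"tz": 25,"yaw": 0.4,"fingers": 1}
  ]
}}

```text
clock: 1.65
position: [563.6, 52.1, 167.7]
orientation: [2.367, 2.064, 0.001]
wrist_force: [0.8, -0.1, 0.4]
width: 87.9
gripper_force: 0.0
```

```bash
python3 - <<'E'
from h import *
go(583.5,17,140,-8)
c=cam("wrist"); save(c,"w1"); print(-c["R"].T@c["t"], proj(c,[[583.5,17,108],[583.5,17,66]]))
E
```

```text
t [-32.1  24.4  27.7] yaw 0.003 az -7.8 at [563.6  52.1 167.7] clk 1.65 w 87.9
[574.51978982 129.81112763 330.50229684] [[353.69765614 301.35907796]
 [348.72268376 277.62604356]]
```

View pics/w1.png

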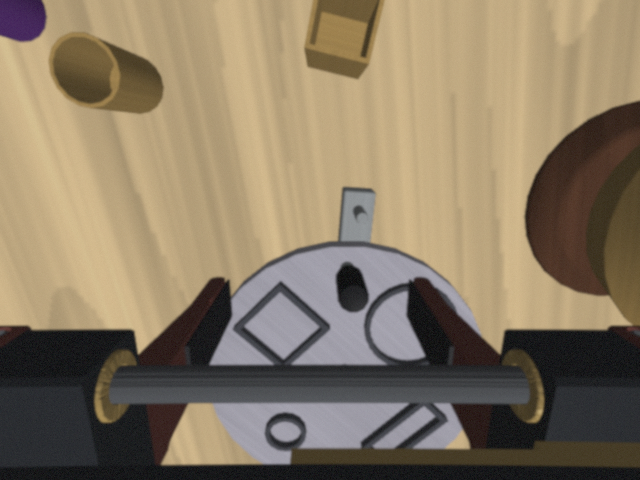

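The wrist view shows the knob's top at about (353,298), against a prediction of (354,301), so the estimate holds. The beaker's rim is at about (85,71). I'll go down over the knob.

Call:
{"fn": "play_rows", "kwargs": {
  "increments": [
    {"tx": -16,"ty": 12,"tz": 10,"yaw": 0,"fingers": 1},
    {"tx": -32,"ty": 24,"tz": 25,"yaw": 0,"fingers": 1},
    {"tx": -32,"ty": 24,"tz": 45,"yaw": 0,"fingers": 1},
    {"tx": -32,"ty": 24,"tz": 70,"yaw": 0,"fingers": 1},
    {"tx": -32,"ty": 24,"tz": 93,"yaw": 0,"fingers": 1}
  ]
}}

```text
clock: 2.12
position: [582.4, 18.9, 73.9]
orientation: [2.364, 2.069, 0.001]
wrist_force: [-0.1, 0.1, -0.3]
width: 87.8
gripper_force: 0.0
```

Call:
{"fn": "play_rows", "kwargs": {
  "increments": [
    {"tx": 0,"ty": 0,"tz": 0,"yaw": 0,"fingers": 0.15},
    {"tx": 0,"ty": 0,"tz": 0,"yaw": 0,"fingers": 0.15},
    {"tx": 0,"ty": 0,"tz": 0,"yaw": 0,"fingers": 0.15},
    {"tx": 0,"ty": 0,"tz": 0,"yaw": 0,"fingers": 0.15},
    {"tx": 0,"ty": 0,"tz": 0,"yaw": 0,"fingers": 0.15}
  ]
}}

```text
clock: 2.53
position: [583.1, 19.6, 76.3]
orientation: [2.362, 2.069, 0.003]
wrist_force: [0.2, 0.4, 1.0]
width: 58.5
gripper_force: 0.0
```

Call:
{"fn": "play_rows", "kwargs": {
  "increments": [
    {"tx": 0,"ty": 0,"tz": 0,"yaw": 0,"fingers": 0.15},
    {"tx": 0,"ty": 0,"tz": 0,"yaw": 0,"fingers": 0.15},
    {"tx": 0,"ty": 0,"tz": 0,"yaw": 0,"fingers": 0.15},
    {"tx": 0,"ty": 0,"tz": 0,"yaw": 0,"fingers": 0.15},
    {"tx": 0,"ty": 0,"tz": 0,"yaw": 0,"fingers": 0.15}
  ]
}}

```text
clock: 2.95
position: [582.0, 19.4, 74.8]
orientation: [2.363, 2.07, 0.0]
wrist_force: [-0.3, -0.0, 0.3]
width: 24.6
gripper_force: 0.0
```

Call:
{"fn": "play_rows", "kwargs": {
  "increments": [
    {"tx": 0,"ty": 0,"tz": 0,"yaw": 0,"fingers": 0.15},
    {"tx": 0,"ty": 0,"tz": 0,"yaw": 0,"fingers": 0.15}
  ]
}}

```text
clock: 3.12
position: [582.3, 19.5, 74.8]
orientation: [2.363, 2.07, 0.001]
wrist_force: [0.7, 0.2, 1.3]
width: 21.5
gripper_force: 30.0
```

```bash
python3 - <<'E'
from h import *
C=np.array([569,-92.4]); 
o=env.observe(); p=o["position"]; r=p[:2]-C; print(np.hypot(*r),np.degrees(np.arctan2(r[1],r[0])),o["width"],o["gripper_force"])
a0=np.degrees(np.arctan2(r[1],r[0]))
for f in (5,10,15,20,25,30,35,41.5):
    a=np.radians(a0+f); go(C[0]+110*np.cos(a),C[1]+110*np.sin(a),p[2],-8+f)
E
```

```text
112.65102982544016 83.23491308897647 21.494081751574164 30.000149309635162
t [-3.2 -9.5 -0. ] yaw -0.08 az -7.6 at [582.3  19.5  74.8] clk 3.1167 w 21.5
t [ -4.6 -19.   -0. ] yaw -0.167 az -7.6 at [582.3  19.5  74.8] clk 3.1167 w 21.5
t [ -6.8 -28.4  -0. ] yaw -0.254 az -7.6 at [582.3  19.5  74.8] clk 3.1167 w 21.5
t [ -9.8 -37.5  -0. ] yaw -0.341 az -7.6 at [582.3  19.5  74.8] clk 3.1167 w 21.5
t [-13.6 -46.3  -0. ] yaw -0.429 az -7.6 at [582.3  19.5  74.8] clk 3.1167 w 21.5
t [-18.1 -54.8  -0. ] yaw -0.516 az -7.6 at [582.3  19.5  74.8] clk 3.1167 w 21.5
t [-23.4 -62.8  -0. ] yaw -0.603 az -7.6 at [582.3  19.5  74.8] clk 3.1167 w 21.5
t [-31.3 -72.5  -0. ] yaw -0.717 az -7.6 at [582.3  19.5  74.8] clk 3.1167 w 21.5
```

Call:
{"fn": "play_rows", "kwargs": {
  "increments": [
    {"tx": -0.5,"ty": -9.7,"tz": 0,"yaw": -0.08,"fingers": 0.15},
    {"tx": -2,"ty": -19.4,"tz": 0,"yaw": -0.167,"fingers": 0.15},
    {"tx": -4.3,"ty": -29,"tz": 0,"yaw": -0.254,"fingers": 0.15},
    {"tx": -7.4,"ty": -38.3,"tz": 0,"yaw": -0.341,"fingers": 0.15},
    {"tx": -11.3,"ty": -47.3,"tz": 0,"yaw": -0.429,"fingers": 0.15}
  ]
}}

```text
clock: 3.53
position: [534.2, 14.9, 74.8]
orientation: [1.862, 2.529, 0.002]
wrist_force: [3.7, 1.2, -1.9]
width: 21.7
gripper_force: 30.0
```

```bash
python3 - <<'E'
from h import *
C=np.array([569,-92.4]); p=env.observe()["position"]
for f in (30,35,39,41.5):
    a=np.radians(83.2+f); go(C[0]+112.6*np.cos(a),C[1]+112.6*np.sin(a),p[2],-7.6+f)
c=cam("top"); save(c,"t2")
E
```

```text
t [ -0.8 -10.2  -0. ] yaw -0.089 az 17.3 at [534.2  14.9  74.8] clk 3.5333 w 21.7
t [ -2.2 -19.9  -0. ] yaw -0.176 az 17.3 at [534.2  14.9  74.8] clk 3.5333 w 21.7
t [ -4.  -27.6  -0.1] yaw -0.246 az 17.3 at [534.2  14.9  74.8] clk 3.5333 w 21.7
t [ -5.3 -32.3  -0.1] yaw -0.29 az 17.3 at [534.2  14.9  74.8] clk 3.5333 w 21.7
```

Call:
{"fn": "play_rows", "kwargs": {
  "increments": [
    {"tx": -0.8,"ty": -10,"tz": 0,"yaw": -0.09,"fingers": 0.15},
    {"tx": -2.2,"ty": -19.9,"tz": 0,"yaw": -0.176,"fingers": 0.15},
    {"tx": -4,"ty": -27.6,"tz": 0,"yaw": -0.246,"fingers": 0.15},
    {"tx": -5.3,"ty": -32.3,"tz": 0,"yaw": -0.29,"fingers": 0.15},
    {"tx": -5.3,"ty": -32.3,"tz": 0,"yaw": -0.29,"fingers": 0.15}
  ]
}}

```text
clock: 4.0
position: [504.3, -0.2, 74.8]
orientation: [1.482, 2.769, 0.0]
wrist_force: [1.8, 3.0, -1.9]
width: 21.1
gripper_force: 30.0
```

```bash
cat > nest.py <<'E'
from h import *
def measure():
    c=cam("top"); save(c,f"tn{int(env.observe()['clock']*100)}")
    hsv=cv2.cvtColor(c["frame"],cv2.COLOR_RGB2HSV); m=(hsv[...,2]<105).astype(np.uint8)
    m[:80]=0;m[262:]=0;m[:,:325]=0;m[:,535:]=0
    for q in cv2.findContours(m,cv2.RETR_LIST,cv2.CHAIN_APPROX_NONE)[0]:
        if cv2.contourArea(q)<40: continue
        e=cv2.fitEllipse(q); P=onplane(c,[e[0]],52)[0][:2]
        if max(e[1])<75: print("dark",np.round(e[0],1),np.round(e[1],1),P.round(1),"r",np.hypot(*(P-[568,-91.7])).round(1),"ang",np.degrees(np.arctan2(P[1]+91.7,P[0]-568)).round(1))
if __name__=="__main__":
    measure(); print(env.observe()["position"],env.observe()["wrist_force"])
E
python3 nest.py
```

```text
dark [529.9 150.4] [10.5 43.3] [ 594.1 -223.6] r 134.5 ang -78.8
[5.04650296e+02 4.18871910e-02 7.47600522e+01] [ 1.7796316   3.48467349 -0.95158682]
```

Call:
{"fn": "play_rows", "kwargs": {
  "increments": [
    {"tx": 0,"ty": 0,"tz": 0,"yaw": 0,"fingers": 1},
    {"tx": 0,"ty": 0,"tz": 0,"yaw": 0,"fingers": 1},
    {"tx": 0,"ty": 0,"tz": 0,"yaw": 0,"fingers": 1},
    {"tx": 0,"ty": 0,"tz": -20,"yaw": 0,"fingers": 1},
    {"tx": 0,"ty": 0,"tz": -55,"yaw": 0,"fingers": 1}
  ]
}}

```text
clock: 4.47
position: [501.6, 0.0, 127.3]
orientation: [-1.482, -2.762, 0.005]
wrist_force: [0.9, 0.5, 0.1]
width: 51.3
gripper_force: 0.0
```

```bash
python3 - <<'E'
from h import *
go(425,188,150,24)
E
```

```text
t [199.1  40.  -22.1] yaw 0.167 az 33.6 at [501.6   0.  127.3] clk 4.4667 w 51.3
```

Call:
{"fn": "play_rows", "kwargs": {
  "increments": [
    {"tx": 40,"ty": 8,"tz": -5,"yaw": -0.06,"fingers": 1},
    {"tx": 80,"ty": 16,"tz": -10,"yaw": -0.12,"fingers": 1},
    {"tx": 120,"ty": 24,"tz": -15,"yaw": -0.19,"fingers": 1},
    {"tx": 150,"ty": 30,"tz": -20,"yaw": -0.26,"fingers": 1},
    {"tx": 150,"ty": 30,"tz": -20,"yaw": -0.32,"fingers": 1}
  ]
}}

```text
clock: 4.88
position: [444.5, 145.1, 150.5]
orientation: [-1.015, -2.973, -0.001]
wrist_force: [-0.4, -0.3, -0.1]
width: 84.7
gripper_force: 0.0
```

```bash
python3 - <<'E'
from h import *
go(425,188,100,52)
c=cam("wrist"); s=cam("scene"); save(s,"s3"); save(c,"w2"); o=np.zeros((480,800,3),np.uint8)
cv2.imwrite("pics/w2s.png",np.hstack([cv2.resize(c["frame"],(480,360)),cv2.resize(s["frame"][180:330,90:280],(320,253)).__class__((360,320,3),np.uint8)])[:,:,::-1])
print(proj(c,[[425,188,70],[425,188,0]]))
E
python3 nest.py
```

```text
t [41.6 22.  50.5] yaw 0.006 az 52.3 at [444.5 145.1 150.5] clk 4.8833 w 84.7
[[350.57852377 189.26606013]
 [343.63943642 177.22129674]]
dark [327.4 254.5] [ 5.3 22. ] [442.4  85.5] r 217.2 ang 125.3
dark [524.4 223.1] [ 4.8 27.4] [ 483.7 -208.8] r 144.3 ang -125.8
dark [436.5 221. ] [39.  39.9] [489.2 -77.6] r 80.0 ang 169.9
dark [436.7 221.1] [46.3 47.7] [489.1 -77.9] r 80.1 ang 170.1
dark [387.9 208.2] [15.2 18.6] [509.7  -5.9] r 103.7 ang 124.2
dark [496.3 176.9] [19.1 20.5] [ 554.3 -170.3] r 79.7 ang -99.9
dark [344.6 164.9] [ 3.2 35.1] [576.6  57.2] r 149.1 ang 86.7
dark [443.6 168.6] [21.3 21.7] [568.2 -91.4] r 0.3 ang 55.0
dark [390.8 161. ] [46.8 48.5] [581.2 -12.5] r 80.3 ang 80.5
dark [391.  160.8] [52.7 53.5] [581.5 -12.8] r 80.1 ang 80.3
dark [513.8 162.9] [37.1 67.4] [ 575.2 -197.9] r 106.5 ang -86.1
dark [450.  117.6] [16.3 58.9] [ 647.  -104.7] r 80.0 ang -9.3
dark [450.4 117.5] [25.5 66.3] [ 647.  -105.2] r 80.1 ang -9.7
[446.12353263 141.84035642 149.75590203] [ 0.02780322 -0.17560945 -0.51856282]
```

View pics/w2.png

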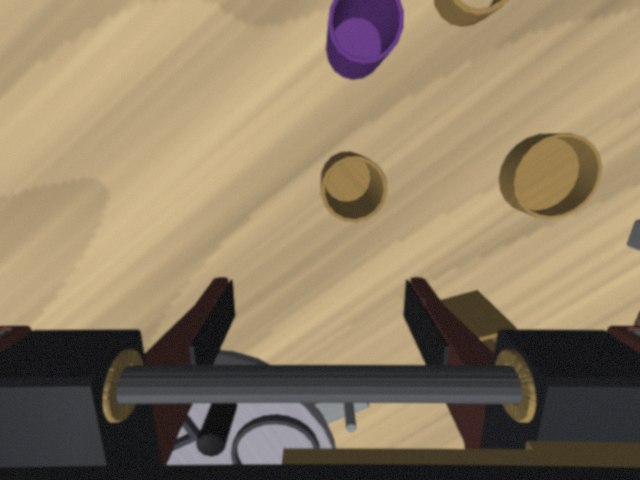

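The nest now sits at about 80° by all four nest marks, against a pin estimate of 78.9°. In the wrist view the beaker's rim centre is at about (354,187.5), with the purple cup behind it and out of the way. I'll refine both.

```bash
python3 - <<'E'
from h import *
np.set_printoptions(precision=2,suppress=True)
w=cam("wrist"); t=cam("top"); s=cam("scene")
p=onplane(w,[(354,187.5)],70)[0]; print("beaker",p); go(p[0],p[1],27,52)
C=np.array([568.3,-91.6])
ang=lambda v:np.degrees(np.arctan2(v[1],v[0]))
for px,z in(((342,150.3),50),((342.2,155.3),17)):
    P=onplane(t,[px],z)[0][:2]; print("pin top cam",P,np.hypot(*(P-C)),ang(P-C))
for a,b in(((80,62),(240,88)),((65,170),(225,198))):
    q=onplane(t,np.array([a,b])/6+[320,135],17)[:,:2]; print("edge",q,ang(q[0]-q[1]))
# scene camera: ring / hub in the same camera
hsv=cv2.cvtColor(s["frame"],cv2.COLOR_RGB2HSV); m=(hsv[...,2]<95).astype(np.uint8)
m[:185]=0;m[320:]=0;m[:,:90]=0;m[:,270:]=0
for q in cv2.findContours(m,cv2.RETR_LIST,cv2.CHAIN_APPROX_NONE)[0]:
    if cv2.contourArea(q)>60:
        e=cv2.fitEllipse(q); print("scene",np.array(e[0]),np.array(e[1]),onplane(s,[e[0]],52)[0])
for px,z in(((246.2,297.4),50),((247.8,308.6),17)): print("pin scene",onplane(s,[px],z)[0])
E
```

```text
beaker [427.17 187.32  70.  ]
t [ 43.9  24.7 122.5] yaw -0.004 az 51.8 at [446.5 140.8 149.5] clk 5.1833 w 87.6
pin top cam [599.58  60.46] 155.2447050577842 78.3749597470884
pin top cam [599.64  59.12] 153.9425813172382 78.25172354482176
edge [[615.92  72.71]
 [608.15  30.95]] 79.45409968176385
edge [[587.14  77.21]
 [578.9   35.61]] 78.79574602867146
scene [138.77 275.21] [17.77 45.37] [ 648.28 -101.33   52.  ]
scene [138.71 275.28] [24.94 55.9 ] [ 648.41 -101.33   52.  ]
scene [213.05 269.77] [36.2  48.42] [583.52  -9.54  52.  ]
scene [60.26 42.53] [321.12 612.9 ] [ 246.83 -675.84   52.  ]
scene [213.07 269.81] [42.85 52.39] [583.55  -9.47  52.  ]
scene [178.38 243.32] [16.76 19.91] [569.06 -88.77  52.  ]
scene [145.9  219.24] [11.98 19.69] [ 555.63 -167.37   52.  ]
scene [145.75 219.11] [18.11 23.74] [ 555.53 -167.78   52.  ]
scene [214.52 215.03] [25.06 34.17] [490.82 -74.92  52.  ]
scene [221.84 218.62] [33.59 63.98] [491.15 -59.61  52.  ]
scene [113.12 196.26] [29.39 52.58] [ 543.38 -250.     52.  ]
pin scene [598.76  62.57  50.  ]
pin scene [598.49  61.89  17.  ]
```

Call:
{"fn": "play_rows", "kwargs": {
  "increments": [
    {"tx": 22,"ty": 12,"tz": 15,"yaw": 0,"fingers": 1},
    {"tx": 44,"ty": 24.5,"tz": 35,"yaw": 0,"fingers": 1},
    {"tx": 44,"ty": 24.5,"tz": 65,"yaw": 0,"fingers": 1},
    {"tx": 44,"ty": 24.5,"tz": 95,"yaw": 0,"fingers": 1},
    {"tx": 44,"ty": 24.5,"tz": 122,"yaw": 0,"fingers": 1}
  ]
}}

```text
clock: 5.6
position: [426.8, 187.4, 26.2]
orientation: [1.027, 2.969, 0.0]
wrist_force: [-0.3, 0.1, 1.3]
width: 87.9
gripper_force: 0.0
```

Call:
{"fn": "play_rows", "kwargs": {
  "increments": [
    {"tx": 0,"ty": 0,"tz": 0,"yaw": 0,"fingers": 0.4},
    {"tx": 0,"ty": 0,"tz": 0,"yaw": 0,"fingers": 0.4},
    {"tx": 0,"ty": 0,"tz": 0,"yaw": 0,"fingers": 0.4},
    {"tx": 0,"ty": 0,"tz": 0,"yaw": 0,"fingers": 0.4},
    {"tx": 0,"ty": 0,"tz": 0,"yaw": 0,"fingers": 0.4}
  ]
}}

```text
clock: 6.02
position: [427.9, 188.1, 29.2]
orientation: [1.024, 2.968, 0.003]
wrist_force: [0.6, 0.0, -0.3]
width: 57.8
gripper_force: 0.0
```

Call:
{"fn": "play_rows", "kwargs": {
  "increments": [
    {"tx": 0,"ty": 0,"tz": 0,"yaw": 0,"fingers": 0.4},
    {"tx": 0,"ty": 0,"tz": 0,"yaw": 0,"fingers": 0.4},
    {"tx": 0,"ty": 0,"tz": 0,"yaw": 0,"fingers": 0.4},
    {"tx": 0,"ty": 0,"tz": 0,"yaw": 0,"fingers": 0.4}
  ]
}}

```text
clock: 6.35
position: [427.4, 188.2, 28.7]
orientation: [1.023, 2.969, 0.002]
wrist_force: [0.4, -1.0, 8.6]
width: 46.3
gripper_force: 30.0
```

Call:
{"fn": "play_rows", "kwargs": {
  "increments": [
    {"tx": 0,"ty": 0,"tz": -10,"yaw": 0,"fingers": 0.4},
    {"tx": 0,"ty": 0,"tz": -30,"yaw": 0,"fingers": 0.4},
    {"tx": 0,"ty": 0,"tz": -55,"yaw": 0,"fingers": 0.4},
    {"tx": 0,"ty": 0,"tz": -80,"yaw": 0,"fingers": 0.4},
    {"tx": 0,"ty": 0,"tz": -100,"yaw": 0,"fingers": 0.4}
  ]
}}

```text
clock: 6.77
position: [426.6, 187.9, 129.7]
orientation: [1.023, 2.97, 0.001]
wrist_force: [1.5, -0.5, -1.6]
width: 46.1
gripper_force: 30.0
```

```bash
python3 - <<'E'
from h import *
go(582.3,-11.5,130,52)
E
```

```text
t [-2.455e+02 -6.110e+01 -2.000e-01] yaw -0.0 az 52.0 at [426.6 187.9 129.7] clk 6.7667 w 46.1
```

Call:
{"fn": "play_rows", "kwargs": {
  "increments": [
    {"tx": -28,"ty": -7,"tz": 0,"yaw": 0,"fingers": 0.4},
    {"tx": -60,"ty": -15,"tz": 0,"yaw": 0,"fingers": 0.4},
    {"tx": -92,"ty": -23,"tz": 0,"yaw": 0,"fingers": 0.4},
    {"tx": -124,"ty": -31,"tz": 0,"yaw": 0,"fingers": 0.4},
    {"tx": -150,"ty": -37,"tz": 0,"yaw": 0,"fingers": 0.4}
  ]
}}

```text
clock: 7.18
position: [523.0, 64.6, 128.6]
orientation: [1.024, 2.969, 0.0]
wrist_force: [0.5, -0.2, -2.0]
width: 46.3
gripper_force: 30.0
```

Call:
{"fn": "play_rows", "kwargs": {
  "increments": [
    {"tx": -25,"ty": -6,"tz": 0,"yaw": 0,"fingers": 0.4},
    {"tx": -50,"ty": -12,"tz": 0,"yaw": 0,"fingers": 0.4},
    {"tx": -75,"ty": -19,"tz": 0,"yaw": 0,"fingers": 0.4},
    {"tx": -95,"ty": -24,"tz": 0,"yaw": 0,"fingers": 0.4},
    {"tx": -95,"ty": -24,"tz": 0,"yaw": 0,"fingers": 0.4}
  ]
}}

```text
clock: 7.6
position: [584.4, -13.8, 128.6]
orientation: [1.026, 2.966, 0.0]
wrist_force: [0.6, -0.2, -1.6]
width: 46.1
gripper_force: 30.0
```

```bash
python3 - <<'E'
from h import *
go(582.3,-11.5,78,52)
c=cam("scene"); cv2.imwrite("pics/pl.png",cv2.resize(c["frame"][130:340,80:360,::-1],(800,600)))
E
```

```text
t [ 3.2  0.5 50.5] yaw -0.003 az 51.8 at [584.4 -13.8 128.6] clk 7.6 w 46.1
```

View pics/pl.png

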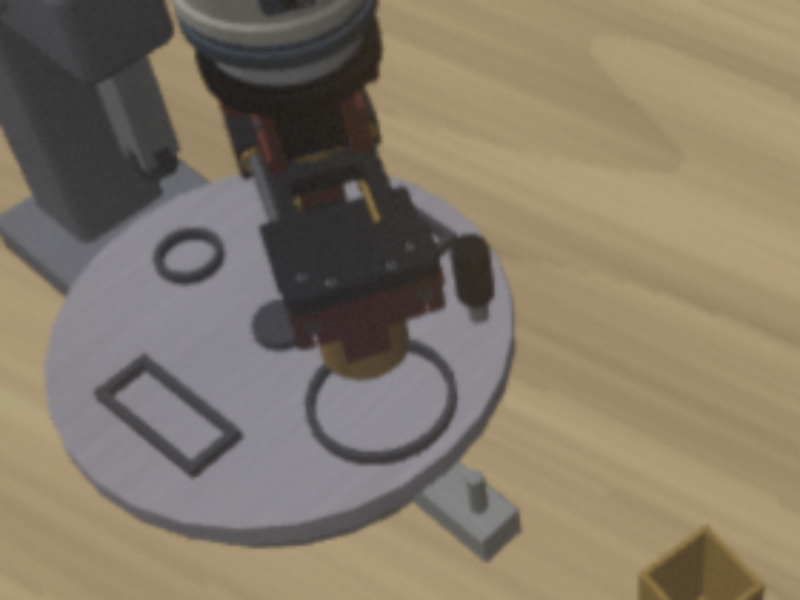

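The held beaker (bottom at about (365,365) in the crop) is above the ring at (381,400), and the gripper is clear of the knob and the pin. I'll lower it.

Call:
{"fn": "play_rows", "kwargs": {
  "increments": [
    {"tx": 2,"ty": 0,"tz": 15,"yaw": 0,"fingers": 0.4},
    {"tx": 3,"ty": 0,"tz": 30,"yaw": 0,"fingers": 0.4},
    {"tx": 3,"ty": 0,"tz": 42,"yaw": 0,"fingers": 0.4},
    {"tx": 3,"ty": 0,"tz": 48,"yaw": 0,"fingers": 0.4},
    {"tx": 3,"ty": 0,"tz": 50,"yaw": 0,"fingers": 0.4}
  ]
}}

```text
clock: 8.07
position: [578.4, -8.6, 76.7]
orientation: [-1.022, -2.968, 0.001]
wrist_force: [-3.5, 0.1, 10.0]
width: 46.0
gripper_force: 30.0
```

Call:
{"fn": "play_rows", "kwargs": {
  "increments": [
    {"tx": 0,"ty": 0,"tz": 0.5,"yaw": 0,"fingers": 0.4},
    {"tx": 0,"ty": 0,"tz": 1,"yaw": 0,"fingers": 0.4},
    {"tx": 0,"ty": 0,"tz": 1,"yaw": 0,"fingers": 0.4}
  ]
}}

```text
clock: 8.32
position: [580.1, -9.2, 77.2]
orientation: [1.023, 2.969, 0.0]
wrist_force: [-0.4, 0.2, -1.1]
width: 46.1
gripper_force: 30.0
```

Call:
{"fn": "play_rows", "kwargs": {
  "increments": [
    {"tx": 0,"ty": 0,"tz": 0.5,"yaw": 0,"fingers": 0.4},
    {"tx": 0,"ty": 0,"tz": 1,"yaw": 0,"fingers": 0.4},
    {"tx": 0,"ty": 0,"tz": 1,"yaw": 0,"fingers": 0.4}
  ]
}}

```text
clock: 8.57
position: [580.3, -9.3, 76.7]
orientation: [1.024, 2.969, 0.001]
wrist_force: [-0.8, 1.3, 4.8]
width: 45.9
gripper_force: 30.0
```

```bash
python3 -c "
from h import *
o=env.observe();print(o['position'],o['wrist_force'],o['wrist_torque'])"
```

```text
[580.2951336   -9.27454088  76.72275147] [-0.80804155  1.30488299  4.77773436] [-0.0348852   0.26169958 -0.036528  ]
```

Call:
{"fn": "play_rows", "kwargs": {
  "increments": [
    {"tx": 0,"ty": 0,"tz": 0,"yaw": 0,"fingers": 0.9},
    {"tx": 0,"ty": 0,"tz": 0,"yaw": 0,"fingers": 0.9},
    {"tx": 0,"ty": 0,"tz": 0,"yaw": 0,"fingers": 0.9},
    {"tx": 0,"ty": 0,"tz": 0,"yaw": 0,"fingers": 0.9},
    {"tx": 0,"ty": 0,"tz": 0,"yaw": 0,"fingers": 0.9}
  ]
}}

```text
clock: 8.98
position: [579.7, -9.3, 75.6]
orientation: [1.024, 2.97, -0.0]
wrist_force: [0.4, -0.1, 0.1]
width: 75.4
gripper_force: 0.0
```

Call:
{"fn": "play_rows", "kwargs": {
  "increments": [
    {"tx": 0,"ty": 0,"tz": -10,"yaw": 0,"fingers": 0.9},
    {"tx": 0,"ty": 0,"tz": -30,"yaw": 0,"fingers": 0.9},
    {"tx": 0,"ty": 0,"tz": -60,"yaw": 0,"fingers": 0.9},
    {"tx": 0,"ty": 0,"tz": -90,"yaw": 0,"fingers": 0.9},
    {"tx": 0,"ty": 0,"tz": -110,"yaw": 0,"fingers": 0.9}
  ]
}}

```text
clock: 9.4
position: [580.6, -9.3, 188.9]
orientation: [1.023, 2.968, 0.001]
wrist_force: [1.0, 0.4, 0.2]
width: 79.2
gripper_force: 0.0
```

Call:
{"fn": "play_rows", "kwargs": {
  "increments": [
    {"tx": 30,"ty": 0,"tz": 0,"yaw": 0,"fingers": 1},
    {"tx": 60,"ty": 0,"tz": 0,"yaw": 0,"fingers": 1},
    {"tx": 90,"ty": 0,"tz": 0,"yaw": 0,"fingers": 1},
    {"tx": 120,"ty": 0,"tz": 0,"yaw": 0,"fingers": 1},
    {"tx": 150,"ty": 0,"tz": 0,"yaw": 0,"fingers": 1}
  ]
}}

```text
clock: 9.82
position: [460.5, 83.7, 186.4]
orientation: [1.024, 2.969, 0.001]
wrist_force: [0.4, -0.2, 0.7]
width: 87.9
gripper_force: 0.0
```

```bash
python3 nest.py; python3 - <<'E'
from h import *
t=cam("top");s=cam("scene")
o=np.zeros((600,800,3),np.uint8); o[:,:400]=cv2.resize(t["frame"][80:260,325:445],(400,600)); o[:,400:]=cv2.resize(s["frame"][185:335,150:250+0],(400,600))
cv2.imwrite("pics/fin.png",o[:,:,::-1])
E
```

```text
dark [524.  223.2] [ 4.3 28.6] [ 483.7 -208.1] r 143.7 ang -125.9
dark [496.2 177.2] [18.8 20.9] [ 553.8 -170.1] r 79.7 ang -100.2
dark [446.  167.7] [16.  22.1] [569.5 -95.1] r 3.7 ang -65.8
dark [513.8 163. ] [36.9 67.5] [ 575.1 -197.9] r 106.4 ang -86.2
dark [450.6 117.6] [16.3 58.7] [ 646.8 -105.6] r 80.0 ang -10.0
dark [450.8 117.6] [25.5 65.7] [ 646.8 -105.8] r 80.1 ang -10.1
[455.66261102  85.48337432 185.68425934] [-3.89940733  0.18360438 -1.07765235]
```

View pics/fin.png

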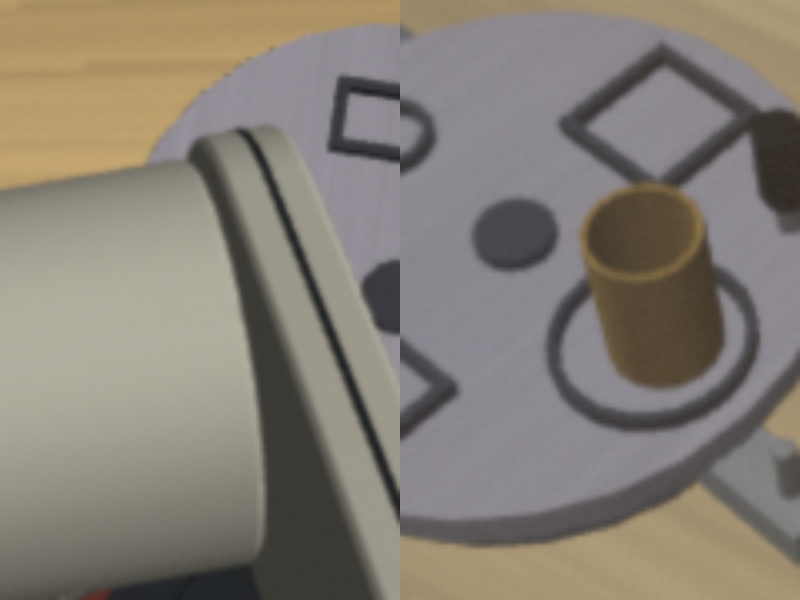

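The right-hand view shows the beaker upright on the plate inside the large ring. The arm hides the left-hand view. The dial is at about 79.9°, within about 1° of the pin by my measurements, which is close to the measuring error. Nothing touches the work, so I'm handing it in.

```bash
python3 -c "
from h import *
print(env.sign_off())"
```

```text
the job is handed in; nothing more can be done
None
```

I turned the dial so the large round nest faces the pin (within about 1° by the camera measurements), stood the brass beaker upright on the plate inside it, and handed the job in at about 10 s with the arm clear.

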